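# Seat a balance poise in its notch

## Task

The big poise on the middle bar of the triple-beam balance has been left between two notches. Take hold of it by its lug and draw it along the bar away from the pan, its tooth riding on the bar with light pressure and never lifted off, until you feel it drop into the next notch; stop there and leave it hanging freely in that notch. Push the small rider on the front bar home to its zero stop at the pan end too, be gentle with the beam, and leave everything else on the bench and the poise on the rear bar as they are.

Things in the scene. Friction and masses are not known exactly. Their poses are not given: they have to be found in the camera images.
- balance_foot (a point): Triple-beam balance: fixed cast base 460 mm long on the bench; this point is the centre of its underside. Own +y runs to the pan end, -y to the pointer plate, +x to the rear. Three level bars run along y, from y = +55 to -210 mm, tops 115 mm above the bench: front bar at own x = -34 mm, middle bar at 0, rear bar at +34 mm. The pan, 150 mm across and 94 mm high, is centred at y = +155 mm.
- buffer_top (a point): Top of the rubber buffer under the far end of the beam (the three bars together), at the balance's y = -203 mm. The beam is hinged at y = +60 mm and rests on this soft buffer: pressed down half-way along, it yields about 1 mm for each 3 N. Sideways and lengthways it is rigid. Where the beam sits along y differs by up to 8 mm from balance to balance.
- poise: The big poise, steel, about 0.15 kg; origin under its hanging block (26 x 36 x 26 mm), own y along the bar towards the pan, z up. Its stirrup straddles the 6 mm thick middle bar with 2 mm play either side and lets it be lifted 7 mm at most. Hidden in the stirrup, 49 mm above the origin, is the flat tip of a tooth, 4.5 mm wide along the bar, which stands on the bar's flat top, 115 mm above the bench.
- poise_lug (a point): Centre of the big poise's lug, an upright steel bar 14 mm (own x) by 12 mm (y, along the bar) by 40 mm tall, 34 mm above the bar's top while riding. The middle bar has four square-sided notches 8 mm wide, 6 mm deep and 60 mm apart; the next one away from the pan lies 11 to 49 mm from where the tooth starts, and its place is not measured. Seated in it, the poise is 6 mm lower.
- rider (a joint): Place of the small rider on the front bar in m: 0 = against its zero stop at the pan end, growing away from the pan (up to 0.20). It slides with about 0.6 N of friction and stays where it is left.
- rider_tab (a point): Point in the upright tab of the small rider, 12 mm below its top and 34 mm above the centre of the front bar (26 mm above the bars' tops). The tab is 10 mm by 10 mm and 32 mm tall, and steel. Own y is along the bar towards the pan.
- tens_top (a point): Centre of the short top grip (12 mm tall) of the poise on the rear bar, 12 mm above the bars' tops. To be left where it is.
- boat_c (a point): Centre of the white plastic weighing boat (70 x 70 x 14 mm) that lies in the pan. Leave alone.
- weight0_c (a point): Centre of the small brass weight, 28 mm across, 32 mm tall, standing in front of the balance. Leave alone.
- weight1_c (a point): Centre of the larger brass weight, 38 mm across, 42 mm tall, in front of the balance. Leave alone.
- petri_c (a point): Centre of a closed glass dish, 92 mm across, 15 mm tall, behind the balance. Leave alone.
- beaker_c (a point): Centre of a glass beaker, 68 mm across, 90 mm tall, behind the balance. Leave alone.
- slidebox_c (a point): Centre of a black slide box, 87 x 102 x 33 mm, on the bench to the right. Leave alone.
- stain_c (a point): Centre of a small amber bottle, 36 mm across, 75 mm tall, behind the balance. Leave alone.
There are look-alikes about, which are no part of the job. Leave any blue, pink or red look-alike of the poise alone.

How it is judged:
On the way:
1. the big poise, held in the fingers, has been drawn along with its tooth riding on the bar (distance of poise_lug from where it was at the start of the episode above 0.006 m and contact force between the fingers and poise above 4 N and contact force between poise and beam above 0.5 N and height (world z) of poise_lug above 0.1465 m), for 0.2 s.
At the end, for the whole second after the job is handed in: The big poise hangs released, at rest and upright (0.15 rad) in the next notch away from the pan: its lug 3.5 mm or more lower than when riding, and 84 to 116 mm from the balance's middle towards the pointer. The rider is within 4 mm of its zero stop (height (world z) of poise_lug between 0.138 and 0.1455 m and y of poise_lug in the frame of balance_foot between -0.116 and -0.084 m and angle between poise_lug's own z axis and vertical below 0.15 rad and linear speed of poise below 0.02 m/s and value of joint rider below 0.004 m); the robot touches nothing.
It fails at once if the poise bears on the beam with more than 15 N (contact force between poise and beam above 15 N).
It fails at once if the big poise is lifted more than 4.5 mm off the bar (height (world z) of poise_lug above 0.1535 m).
It fails at once if the poise on the rear bar is shifted more than 6 mm (distance of tens_top from where it was at the start of the episode above 0.006 m).
It fails at once if a bystander is moved more than 15 mm (distance of any of boat_c, weight0_c, weight1_c, petri_c, beaker_c, slidebox_c, stain_c from where it was at the start of the episode above 0.015 m).
It also fails if it takes over 64 s, if anything falls off the work surface, if the arm or the gripper's body presses on something with over 40 N, if the wrist force passes 120 N, or if a joint passes its speed limit or range.

## Robot

A 7-joint arm with a two-finger parallel gripper is mounted at the origin on the work surface. World frame = base frame: x ahead of the robot, y to its left, z up, the work surface at z = 0. Lengths are in m, angles in rad, forces in N, time in s.
With the tool pointing down it reaches from about 0.4 to 0.85 m from the base axis. Payload 4.5 kg.
Tool frame: the origin (TCP) lies midway between the tips of the shut fingers; the grasp point (between the pads) lies 19 mm behind it; z points along the fingers, y is the line along which they close (so a half turn about z gives the same grasp; the last joint's range is limited). The gripper opens to 88 mm and grips with 3 to 60 N. Pads are 18 mm wide; open, the fingers measure 123 mm over their backs; the gripper's body (75 mm by 187 mm) begins 45 mm behind the grasp point.
Start: joints at [-1.169, 0.689, -0.195, 1.565, 0.157, 0.902, -0.215], TCP at [0.225, 0.583, 0.239] pointing down, gripper open.
Joint ranges: [-3.01, 3.01], [-0.46, 2.08], [-1.47, 1.51], [0.13, 2.56], [-1, 4.14], [0.04, 2.09], [-2.66, 2.66]. Speed limits (rad/s): [2.57, 2.57, 3.14, 3.14, 3.14, 3.14, 3.14].

## Interface

Orientations are given as a unit quaternion [x, y, z, w].
In Python, from plant import r gives the robot as it stands.
- The arm moves only by the tool carry_out, never from a script. Its argument "plan" is a list of rows, each an object with "rot": the turn, a rotation vector about the tool's x, y, z in rad, a list of three; "xyz": the shift along the tool's x, y, z in m, a list of three; "grip": the closure in counts, from 0 (fully open) to 255 (shut). In form: [{"rot": [wx, wy, wz], "xyz": [dx, dy, dz], "grip": grip}, ...]. A call has 1 to 8 rows; each row is the pose to reach, as a shift and turn from the pose commanded when the call began, along the tool's axes at that moment; what a row does not reach only later rows make up. A row lasts 1/12 s, in which the tool goes at most 41.7 mm and 7.16 degrees, less where a joint would pass 70% of its speed; a pose out of reach is approached as far as the arm can. A call with a gripper value outside its range is refused whole. The fingers move at their own pace and stop on an object; "squeeze" is the grip in N (left out, the last holds). Time passes only in rows, so rows that repeat a pose let the fingers close. It gives the time, the measured TCP pose, the force, the opening and the grip force at its end, in the units of the state.
- r.get_state(): the state, without advancing time (a new reading comes with each control period).
- r.snapshot(name): name is "scene" or "top"; returns the picture (420x560x3 uint8, red, green, blue); there is no depth.
- r.camera_params(name): a dict with "fx", "fy", "cx", "cy" (pixels), "distortion" ([k1, k2, p1, p2, k3] as OpenCV has them; the pictures are not rectified), "position" and "attitude" of the camera in the world. Camera axes: x right, y down, z forward; pixel columns grow to the right and rows downward; lengths in m; the calibration is good to about 2 mm. A picture is of the moment at which its call begins. camera_params takes no time and is no camera call.
- r.finish_job(): hands the job in; it is judged then, once.
The state is a dict: "clock": time; "q": joint angles; "qd": joint speeds; "joint_torque": joint torques, N m; "tool_pos": TCP position; "eef_rot": TCP orientation; "contact_force": force on the tool from outside, world axes, zero at the start; "moment": the same for the moment, N m; "opening": opening from 0.0 (shut) to 1.0 (fully open); "finger_force": force on a finger pad.
Only numpy, scipy, OpenCV 4.12 (cv2) and the standard library are available. Lean on these libraries where they do the work, as an engineer would, in place of code of your own. Each camera call takes 0.05 s, during which the arm holds its last target. There are 200 camera calls.

## Working session

There is one attempt and no reset: what is moved stays moved. The work goes in short steps, Python scripts to look and compute and a tool call to move; the robot and the scene stay as the last step left them, time stands still between calls to the robot, and variables do not carry over. Pictures are saved under pics/ and viewed, at most 10 in all, crops included, and the job is handed in when it is done.

Besides the shell and the picture viewer there is one more tool, called after "Emit:" by a JSON object that holds its "api" and its "payload", one argument or row to a line. carry_out: Moves the arm, as the interface text tells. Its arguments: {"type":"object","properties":{"plan":{"type":"array"},"squeeze":{"type":"number"}},"required":["plan"]}

```bash
mkdir -p pics
cat > h.py <<'E'
import numpy as np,cv2
from plant import r
from scipy.spatial.transform import Rotation as R
def cam(n):
    p=r.camera_params(n);K=np.array([[p['fx'],0,p['cx']],[0,p['fy'],p['cy']],[0,0,1]])
    a=np.array(p['attitude'],float);M=R.from_quat(a).as_matrix() if a.size==4 else a.reshape(3,3)
    return K,np.array(p['distortion'],float),np.array(p['position'],float),M
def ray(n,uv):
    K,d,c,M=cam(n);u=cv2.undistortPoints(np.array([[uv]],float),K,d)[0,0]
    return c,M@np.array([u[0],u[1],1])
def atz(n,uv,z):
    c,v=ray(n,uv);return c+v*(z-c[2])/v[2]
def proj(n,P):
    K,d,c,M=cam(n);P=np.atleast_2d(P).astype(float)
    return cv2.projectPoints(P,cv2.Rodrigues(M.T)[0],-M.T@c,K,d)[0][:,0]
def tri(uvs):
    A=np.zeros((3,3));b=np.zeros(3)
    for n,uv in uvs:
        c,v=ray(n,uv);v/=np.linalg.norm(v);Q=np.eye(3)-np.outer(v,v);A+=Q;b+=Q@c
    return np.linalg.solve(A,b)
def snap(n,f,box=None,s=1):
    im=r.snapshot(n)[:,:,::-1]
    if box: im=im[box[1]:box[3],box[0]:box[2]]
    cv2.imwrite('pics/'+f,cv2.resize(im,None,fx=s,fy=s,interpolation=cv2.INTER_CUBIC))
E
python3 - <<'E'
from h import *
print(r.camera_params('scene'),r.camera_params('top'));print(r.get_state())
snap('scene','s1.png',None,1.4);snap('top','t1.png',None,1.4)
E
```

```text
{'fx': 469.98707906673724, 'fy': 469.98707906673724, 'cx': 275.9232451154949, 'cy': 212.95588941574437, 'distortion': array([-0.12145884,  0.        ,  0.        ,  0.        ,  0.        ]), 'position': array([1.15503512, 0.2515008 , 0.96777784]), 'attitude': array([ 0.46679398,  0.82189774, -0.28160285, -0.16518874])} {'fx': 398.3505757681837, 'fy': 398.3505757681837, 'cx': 278.75067895927435, 'cy': 214.57635884596934, 'distortion': array([0.02838344, 0.        , 0.        , 0.        , 0.        ]), 'position': array([ 0.47565749, -0.07634323,  1.03725628]), 'attitude': array([-0.70016162,  0.71178874, -0.03313679,  0.04508276])}
{'clock': 0.0, 'q': array([-1.1692235 ,  0.68998579, -0.19449575,  1.56633305,  0.15732494,
        0.90247187, -0.2150602 ]), 'qd': array([ 0.00255405,  0.00136909,  0.00168155,  0.00135487,  0.00097812,
       -0.00077616, -0.00185539]), 'joint_torque': array([ 3.19955116e-04, -5.27561939e+01, -1.26676854e+00, -1.53434283e+01,
       -5.25989046e-02,  6.53189796e-03,  1.66830378e-04]), 'tool_pos': array([0.22454863, 0.58260604, 0.23791136]), 'eef_rot': array([ 1.82790685e-01,  9.83151438e-01, -8.98451777e-04, -8.69803095e-05]), 'contact_force': array([-0.74638019,  0.6967608 , -0.03862639]), 'moment': array([-0.03372726, -0.0433623 ,  0.01453973]), 'finger_force': 0.0, 'opening': 0.9963551542403725}
```

View pics/s1.png

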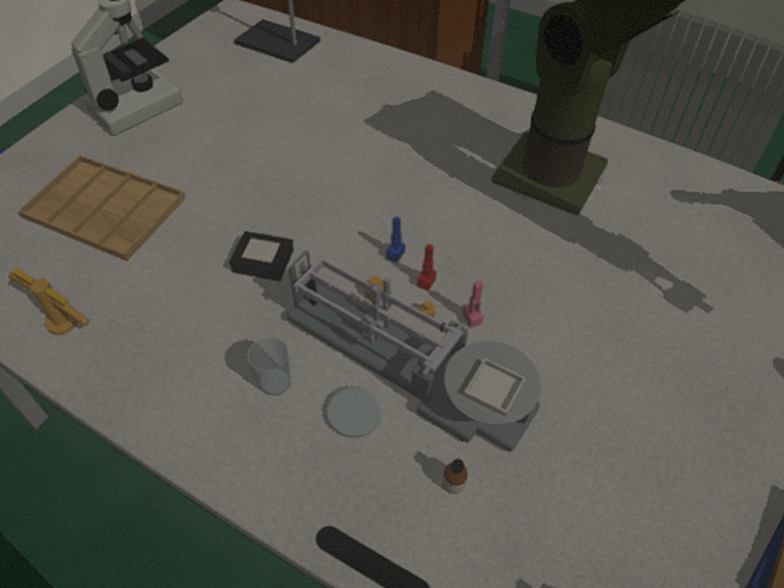

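View pics/t1.png

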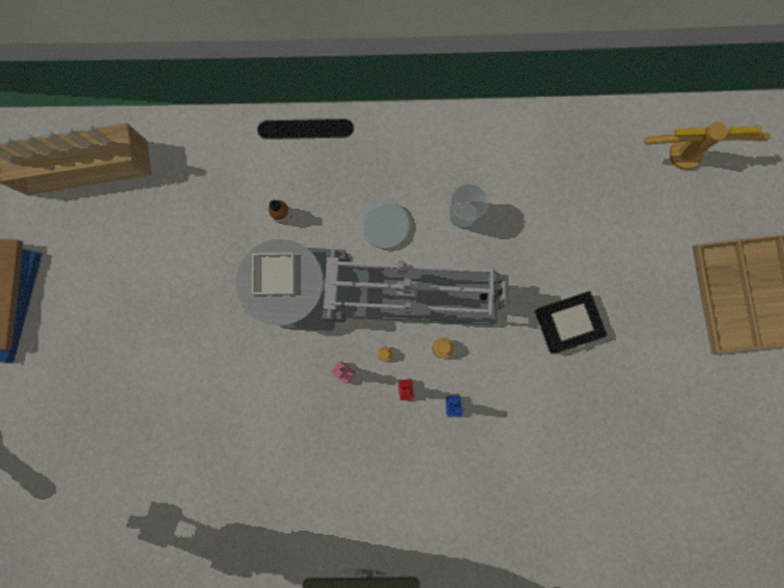

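The scene view (1.4x) shows the balance bars from (300,275) to (460,350), with two upright grey lugs near (380,290). The blue, red and pink look-alikes stand in front of the balance. The top view shows the bars from (330,285) to (495,290), the pan at (280,282), and the middle-bar poise near (405,287). I'll enlarge both.

Run:
```python
from h import *
snap('scene','s2.png',(200,175,340,280),5.7);snap('top','t2.png',(225,175,365,240),5.7)
```

```text
(no output)
```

View pics/s2.png

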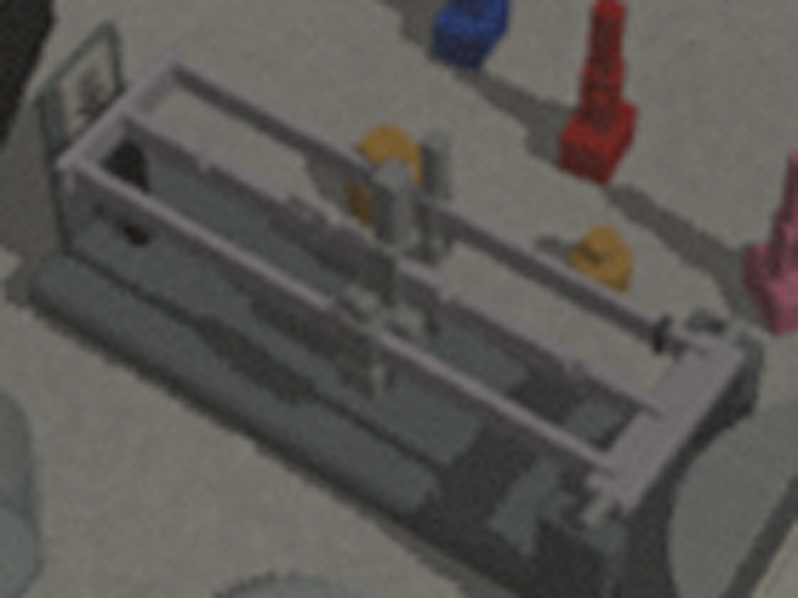

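View pics/t2.png

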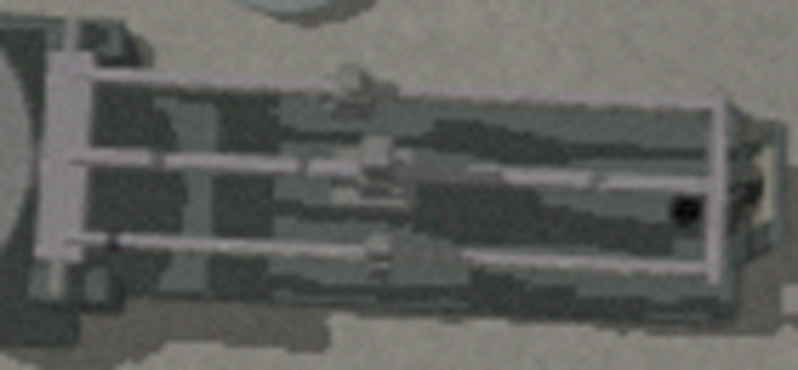

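In the crops I can see:
- **Poise lug:** an upright on the middle bar, with its top at scene-crop (393,172) and top-crop (377,151). It is grey steel and straddles the middle bar, so it is the one meant.
- **Rider tab:** on the front bar, at scene-crop (437,140) and top-crop (380,243).
- **Rear poise:** at scene-crop (365,300).
- **Notches on the middle bar:** top-crop (157,158), (305,165) and (597,180). The target notch, near (451,172), is in shadow.
- **Rider zero stop:** the black mark at top-crop (112,240).

Run:
```python
from h import *
np.set_printoptions(precision=4,suppress=True)
T=lambda x,y:(225+x/5.7-.5+.5/5.7,175+y/5.7-.5+.5/5.7)
S=lambda x,y:(200+x/5.7-.5+.5/5.7,175+y/5.7-.5+.5/5.7)
print('lugtop tri',tri([('top',T(377,151)),('scene',S(393,172))]),atz('top',T(377,151),.169),atz('scene',S(393,172),.169))
print('tab tri',tri([('top',T(380,243)),('scene',S(437,140))]),atz('top',T(380,243),.153),atz('scene',S(437,140),.153))
for nm,a in dict(midP=(90,157),midE=(710,186),frP=(90,240),frE=(710,268),reP=(90,75),reE=(712,103),n1=(157,158),n2=(305,165),n4=(597,180),stop=(112,240),tens=(352,75)).items():
    print(nm,atz('top',T(*a),.115)[:2])
for nm,a in dict(n4=(205,163),n2=(445,295),n1=(575,365),stop=(662,332)).items(): print('S',nm,atz('scene',S(*a),.115)[:2])
s=r.get_state();print(s['clock'],s['tool_pos'],R.from_quat(s['eef_rot']).as_matrix())
```

```text
lugtop tri [ 0.6013 -0.0884  0.1686] [ 0.6017 -0.0892  0.169 ] [ 0.6012 -0.0874  0.169 ]
tab tri [ 0.5672 -0.0889  0.1524] [ 0.5676 -0.0899  0.153 ] [ 0.5672 -0.0877  0.153 ]
midP [0.6092 0.0279]
midE [ 0.5926 -0.2255]
frP [0.5749 0.028 ]
frE [ 0.5591 -0.2243]
reP [0.6433 0.0277]
reE [ 0.6269 -0.2275]
n1 [0.6083 0.0003]
n2 [ 0.6043 -0.0604]
n4 [ 0.5959 -0.1796]
stop [0.5747 0.019 ]
tens [ 0.6413 -0.0803]
S n4 [ 0.5995 -0.179 ]
S n2 [ 0.6068 -0.0601]
S n1 [0.6099 0.0003]
S stop [0.5785 0.022 ]
0.2 [0.2246 0.5829 0.2382] [[-0.9332  0.3595 -0.0003]
 [ 0.3595  0.9332 -0.001 ]
 [-0.0001 -0.0011 -1.    ]]
```

Emit:
{"api": "carry_out", "payload": {
  "plan": [
    {"rot": [0, 0, -0.302], "xyz": [-0.573, -0.542, 0], "grip": 255},
    {"rot": [0, 0, -0.302], "xyz": [-0.573, -0.542, 0], "grip": 255},
    {"rot": [0, 0, -0.302], "xyz": [-0.573, -0.542, 0], "grip": 255},
    {"rot": [0, 0, -0.302], "xyz": [-0.573, -0.542, 0], "grip": 255},
    {"rot": [0, 0, -0.302], "xyz": [-0.573, -0.542, 0], "grip": 255},
    {"rot": [0, 0, -0.302], "xyz": [-0.573, -0.542, 0], "grip": 255},
    {"rot": [0, 0, -0.302], "xyz": [-0.573, -0.542, 0], "grip": 255},
    {"rot": [0, 0, -0.302], "xyz": [-0.573, -0.542, 0], "grip": 255}
  ],
  "squeeze": 6
}}

```text
clock: 0.87
tool_pos: [0.3688, 0.2805, 0.2388]
eef_rot: [0.033, 0.999, 0.0, 0.0]
contact_force: [0.4, -0.1, 0.8]
opening: 0.423
finger_force: 0.0
```

```bash
cat >> h.py <<'E'
def to(P):
    s=r.get_state();M=R.from_quat(s['eef_rot']).as_matrix();np.set_printoptions(precision=4,suppress=True)
    B=np.array([[-.99786,.0654,0],[.0654,.99786,0],[0,0,-1]])
    print('t',s['clock'],'tcp',s['tool_pos'],'d_tool',M.T@(np.array(P)-s['tool_pos']),'rot_need',R.from_matrix(M.T@B).as_rotvec(),'F',s['contact_force'],s['opening'],s['finger_force'])
E
python3 -c "
from h import *
to([.565,-.129,.2])"
```

```text
t 0.8667 tcp [0.3688 0.2805 0.2388] d_tool [-0.2225 -0.3958  0.0388] rot_need [ 0.      0.0002 -0.    ] F [ 0.4302 -0.1425  0.8371] 0.4229534657519813 0.0
```

Emit:
{"api": "carry_out", "payload": {
  "plan": [
    {"rot": [0, 0, 0], "xyz": [-0.222, -0.396, 0], "grip": 255},
    {"rot": [0, 0, 0], "xyz": [-0.222, -0.396, 0], "grip": 255},
    {"rot": [0, 0, 0], "xyz": [-0.222, -0.396, 0], "grip": 255},
    {"rot": [0, 0, 0], "xyz": [-0.222, -0.396, 0], "grip": 255},
    {"rot": [0, 0, 0], "xyz": [-0.222, -0.396, 0], "grip": 255},
    {"rot": [0, 0, 0], "xyz": [-0.222, -0.396, 0], "grip": 255},
    {"rot": [0, 0, 0], "xyz": [-0.222, -0.396, 0], "grip": 255},
    {"rot": [0, 0, 0], "xyz": [-0.222, -0.396, 0], "grip": 255}
  ]
}}

```text
clock: 1.53
tool_pos: [0.5123, -0.0206, 0.2388]
eef_rot: [0.033, 0.999, 0.0, 0.0]
contact_force: [0.1, 0.7, 0.3]
opening: 0.002
finger_force: 0.0
```

Emit:
{"api": "carry_out", "payload": {
  "plan": [
    {"rot": [0, 0, 0], "xyz": [-0.06, -0.107, 0], "grip": 255},
    {"rot": [0, 0, 0], "xyz": [-0.06, -0.107, 0], "grip": 255},
    {"rot": [0, 0, 0], "xyz": [-0.06, -0.107, 0], "grip": 255},
    {"rot": [0, 0, 0], "xyz": [-0.06, -0.107, 0], "grip": 255},
    {"rot": [0, 0, 0], "xyz": [-0.06, -0.107, 0], "grip": 255}
  ]
}}

```text
clock: 1.95
tool_pos: [0.5648, -0.1322, 0.238]
eef_rot: [0.036, 0.999, -0.0, -0.0]
contact_force: [-0.0, 1.3, 0.6]
opening: 0.006
finger_force: 0.0
```

```bash
python3 -c "
from h import *
to([.565,-.129,.133])"
```

```text
t 1.95 tcp [ 0.5648 -0.1322  0.238 ] d_tool [0.     0.0033 0.105 ] rot_need [-0.0007 -0.0002 -0.006 ] F [-0.0013  1.2726  0.5877] 0.006254271931721784 0.0
```

Emit:
{"api": "carry_out", "payload": {
  "plan": [
    {"rot": [0, 0, -0.006], "xyz": [0, 0, 0.035], "grip": 255},
    {"rot": [0, 0, -0.006], "xyz": [0, 0, 0.07], "grip": 255},
    {"rot": [0, 0, -0.006], "xyz": [0, 0, 0.095], "grip": 255},
    {"rot": [0, 0, -0.006], "xyz": [0, 0, 0.105], "grip": 255},
    {"rot": [0, 0, -0.006], "xyz": [0, 0, 0.105], "grip": 255}
  ]
}}

```text
clock: 2.37
tool_pos: [0.5628, -0.1273, 0.1317]
eef_rot: [0.029, 1.0, 0.001, -0.003]
contact_force: [0.3, -0.3, 0.3]
opening: 0.005
finger_force: 0.0
```

```bash
python3 -c "
from h import *
to([.565,-.129,.133])
snap('scene','s3.png',(200,155,340,260),5.7)"
```

```text
t 2.3667 tcp [ 0.5628 -0.1273  0.1317] d_tool [-0.0022 -0.0016 -0.0013] rot_need [ 0.0012 -0.0051  0.0081] F [ 0.3026 -0.3414  0.2806] 0.005405212863949899 0.0
```

View pics/s3.png

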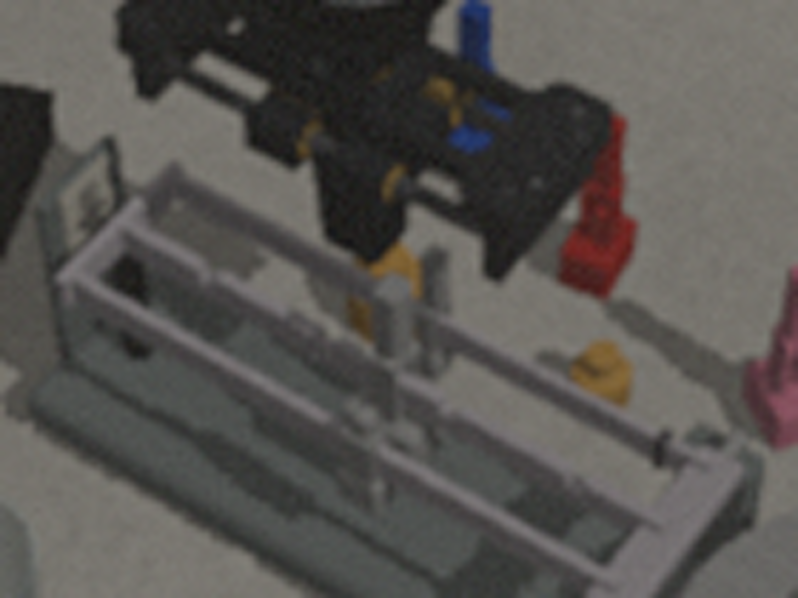

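The shut fingertips, at crop (375,255), are in line with the rider tab at (437,260) and behind it on the pointer side. Next I push towards the pan.

Emit:
{"api": "carry_out", "payload": {
  "plan": [
    {"rot": [0, 0, 0], "xyz": [-0.003, 0.01, 0], "grip": 255},
    {"rot": [0, 0, 0], "xyz": [-0.003, 0.02, 0], "grip": 255},
    {"rot": [0, 0, 0], "xyz": [-0.003, 0.03, 0], "grip": 255},
    {"rot": [0, 0, 0], "xyz": [-0.003, 0.04, 0], "grip": 255},
    {"rot": [0, 0, 0], "xyz": [-0.003, 0.05, 0], "grip": 255},
    {"rot": [0, 0, 0], "xyz": [-0.003, 0.06, 0], "grip": 255},
    {"rot": [0, 0, 0], "xyz": [-0.003, 0.07, 0], "grip": 255},
    {"rot": [0, 0, 0], "xyz": [-0.003, 0.08, 0], "grip": 255}
  ]
}}

```text
clock: 3.08
tool_pos: [0.5725, -0.0483, 0.1338]
eef_rot: [0.03, 1.0, -0.0, 0.0]
contact_force: [1.0, -1.4, 1.3]
opening: 0.004
finger_force: 0.6
```

```bash
python3 -c "
from h import *
to([.5705,-.04,.133])
snap('scene','s4.png',(220,155,350,260),5.7)"
```

```text
t 3.0833 tcp [ 0.5725 -0.0483  0.1338] d_tool [0.0025 0.0082 0.0008] rot_need [0.     0.0001 0.0059] F [ 0.9575 -1.3977  1.301 ] 0.004384270277286438 0.5769615521421656
```

View pics/s4.png

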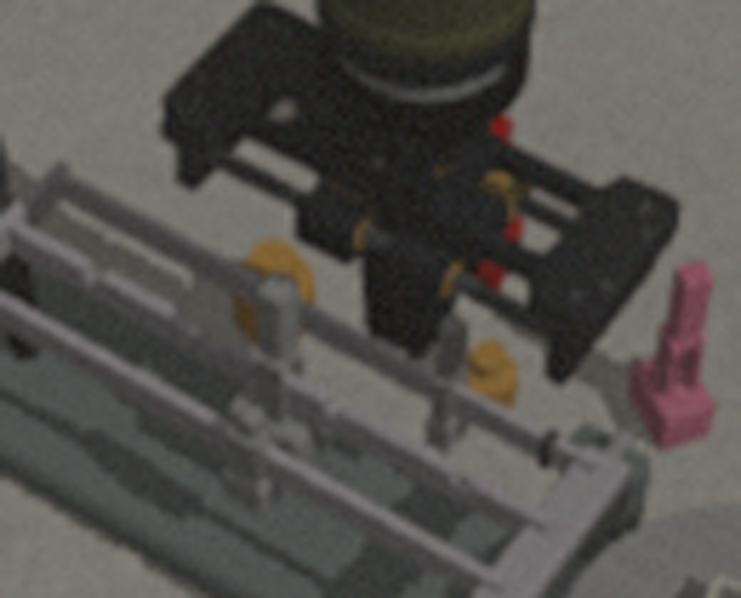

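The push is working: the tab is now at crop (453,340) and the zero-stop ring is at (548,448), about 40 mm on. I'll keep pushing, slower towards the end.

Emit:
{"api": "carry_out", "payload": {
  "plan": [
    {"rot": [0, 0, 0], "xyz": [0, 0.008, 0], "grip": 255},
    {"rot": [0, 0, 0], "xyz": [0, 0.015, 0], "grip": 255},
    {"rot": [0, 0, 0], "xyz": [0, 0.02, 0], "grip": 255},
    {"rot": [0, 0, 0], "xyz": [0, 0.024, 0], "grip": 255},
    {"rot": [0, 0, 0], "xyz": [0, 0.027, 0], "grip": 255},
    {"rot": [0, 0, 0], "xyz": [0, 0.029, 0], "grip": 255}
  ]
}}

```text
clock: 3.63
tool_pos: [0.5742, -0.0202, 0.1336]
eef_rot: [0.03, 1.0, 0.0, -0.0]
contact_force: [0.3, -1.3, 0.9]
opening: 0.007
finger_force: 0.3
```

Emit:
{"api": "carry_out", "payload": {
  "plan": [
    {"rot": [0, 0, 0], "xyz": [0, 0.001, 0], "grip": 255},
    {"rot": [0, 0, 0], "xyz": [0, 0.002, 0], "grip": 255},
    {"rot": [0, 0, 0], "xyz": [0, 0.003, 0], "grip": 255}
  ]
}}

```text
clock: 3.88
tool_pos: [0.5743, -0.0178, 0.1336]
eef_rot: [0.03, 1.0, -0.0, -0.0]
contact_force: [0.0, -1.0, 0.6]
opening: 0.005
finger_force: 0.3
```

Emit:
{"api": "carry_out", "payload": {
  "plan": [
    {"rot": [0, 0, 0], "xyz": [0, 0.001, 0], "grip": 255},
    {"rot": [0, 0, 0], "xyz": [0, 0.002, 0], "grip": 255},
    {"rot": [0, 0, 0], "xyz": [0, 0.003, 0], "grip": 255}
  ]
}}

```text
clock: 4.13
tool_pos: [0.5746, -0.0146, 0.1337]
eef_rot: [0.03, 1.0, -0.0, -0.0]
contact_force: [-0.0, -1.1, -0.3]
opening: 0.002
finger_force: 0.3
```

Emit:
{"api": "carry_out", "payload": {
  "plan": [
    {"rot": [0, 0, 0], "xyz": [0, 0.0015, 0], "grip": 255},
    {"rot": [0, 0, 0], "xyz": [0, 0.003, 0], "grip": 255},
    {"rot": [0, 0, 0], "xyz": [0, 0.0045, 0], "grip": 255}
  ]
}}

```text
clock: 4.38
tool_pos: [0.5749, -0.0099, 0.1337]
eef_rot: [0.03, 1.0, 0.0, 0.0]
contact_force: [0.7, -0.6, -0.7]
opening: 0.005
finger_force: 0.3
```

Emit:
{"api": "carry_out", "payload": {
  "plan": [
    {"rot": [0, 0, 0], "xyz": [0, 0.001, 0], "grip": 255},
    {"rot": [0, 0, 0], "xyz": [0, 0.002, 0], "grip": 255},
    {"rot": [0, 0, 0], "xyz": [0, 0.003, 0], "grip": 255}
  ]
}}

```text
clock: 4.63
tool_pos: [0.5749, -0.0088, 0.1338]
eef_rot: [0.031, 1.0, -0.001, -0.0]
contact_force: [-0.7, -5.9, 2.7]
opening: 0.01
finger_force: 3.2
```

```bash
python3 -c "
from h import *
to([.5705,-.04,.133])
snap('scene','s5.png',(240,175,340,260),7)"
```

```text
t 4.6333 tcp [ 0.5749 -0.0088  0.1338] d_tool [ 0.0025 -0.0314  0.0008] rot_need [-0.0024 -0.0002  0.0044] F [-0.7471 -5.8533  2.7336] 0.010042840216848837 3.231738424510695
```

View pics/s5.png

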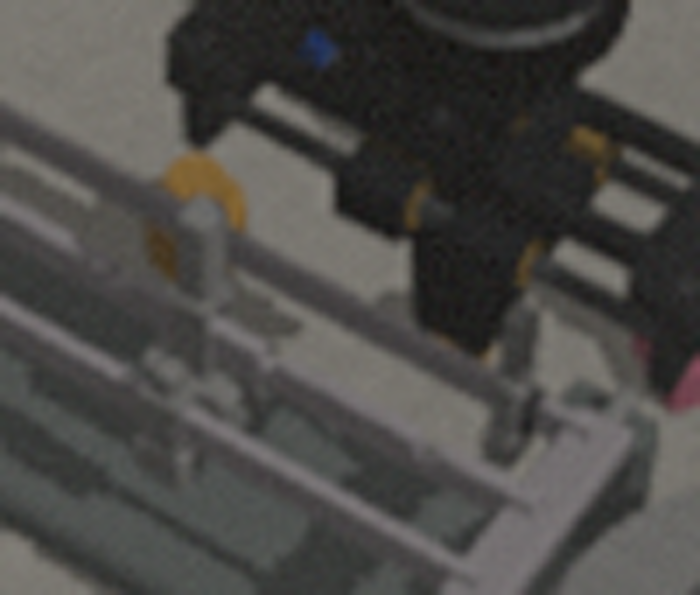

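The tab is at crop (515,310), hard against the stop ring at (528,400). The force jumped to 5.9 N, so the rider is home. Next I back off, lift and go above the poise lug.

Emit:
{"api": "carry_out", "payload": {
  "plan": [
    {"rot": [0, 0, 0.004], "xyz": [0, -0.012, 0], "grip": 255},
    {"rot": [0, 0, 0.004], "xyz": [0, -0.015, -0.04], "grip": 255},
    {"rot": [0, 0, 0.004], "xyz": [0, -0.02, -0.075], "grip": 200},
    {"rot": [0, 0, 0.004], "xyz": [-0.015, -0.05, -0.075], "grip": 100},
    {"rot": [0, 0, 0.004], "xyz": [-0.021, -0.078, -0.075], "grip": 80},
    {"rot": [0, 0, 0.004], "xyz": [-0.021, -0.078, -0.075], "grip": 80},
    {"rot": [0, 0, 0.004], "xyz": [-0.021, -0.078, -0.075], "grip": 80},
    {"rot": [0, 0, 0.004], "xyz": [-0.021, -0.078, -0.075], "grip": 80}
  ]
}}

```text
clock: 5.35
tool_pos: [0.5909, -0.0854, 0.2084]
eef_rot: [0.032, 0.999, 0.001, -0.0]
contact_force: [-0.9, 1.3, 0.4]
opening: 0.439
finger_force: 0.0
```

```bash
python3 -c "
from h import *
to([.6013,-.0884,.135])"
```

```text
t 5.35 tcp [ 0.5909 -0.0854  0.2084] d_tool [-0.0106 -0.0025  0.0734] rot_need [ 0.0016 -0.0007  0.0018] F [-0.8962  1.2556  0.4216] 0.43872463281043217 0.0
```

Emit:
{"api": "carry_out", "payload": {
  "plan": [
    {"rot": [0, 0, 0.002], "xyz": [-0.0105, -0.0025, 0], "grip": 80},
    {"rot": [0, 0, 0.002], "xyz": [-0.0105, -0.0025, 0], "grip": 80},
    {"rot": [0, 0, 0.002], "xyz": [-0.0105, -0.0025, 0.025], "grip": 80},
    {"rot": [0, 0, 0.002], "xyz": [-0.0105, -0.0025, 0.05], "grip": 80},
    {"rot": [0, 0, 0.002], "xyz": [-0.0105, -0.0025, 0.067], "grip": 80},
    {"rot": [0, 0, 0.002], "xyz": [-0.0105, -0.0025, 0.073], "grip": 80},
    {"rot": [0, 0, 0.002], "xyz": [-0.0105, -0.0025, 0.073], "grip": 80},
    {"rot": [0, 0, 0.002], "xyz": [-0.0105, -0.0025, 0.073], "grip": 80}
  ]
}}

```text
clock: 6.02
tool_pos: [0.6018, -0.0884, 0.1361]
eef_rot: [0.032, 0.999, 0.0, 0.0]
contact_force: [-0.5, -0.8, -0.1]
opening: 0.688
finger_force: 0.0
```

```bash
python3 -c "
from h import *
to([.6013,-.0884,.135])
snap('scene','s6.png',(220,165,340,260),6.5)"
```

```text
t 6.0167 tcp [ 0.6018 -0.0884  0.1361] d_tool [ 0.0005 -0.      0.0011] rot_need [0.0007 0.0003 0.0007] F [-0.4593 -0.8002 -0.1462] 0.6876648191035163 0.0
```

View pics/s6.png

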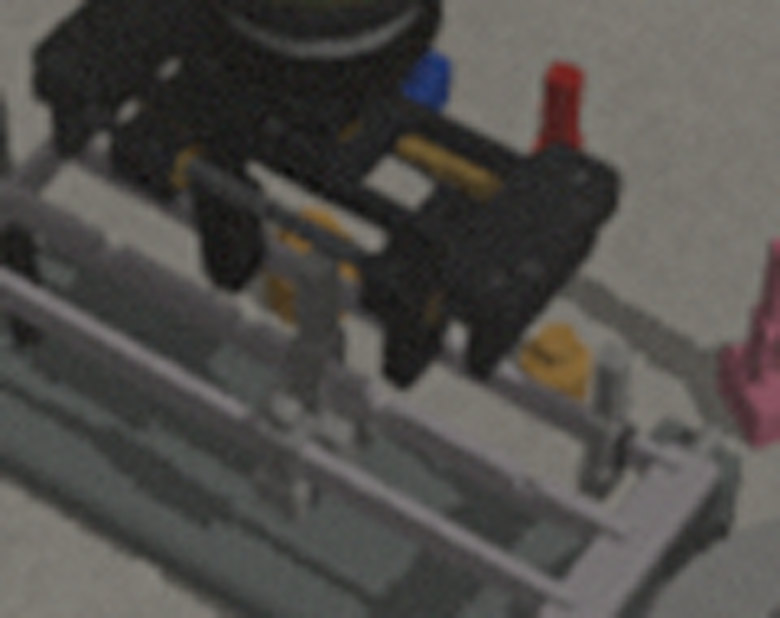

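The lug at crop (318,290) sits between the open fingers at (230,250) and (410,340), so I close gently.

Emit:
{"api": "carry_out", "payload": {
  "plan": [
    {"rot": [0, 0, 0], "xyz": [0, 0, 0], "grip": 255},
    {"rot": [0, 0, 0], "xyz": [0, 0, 0], "grip": 255},
    {"rot": [0, 0, 0], "xyz": [0, 0, 0], "grip": 255},
    {"rot": [0, 0, 0], "xyz": [0, 0, 0], "grip": 255},
    {"rot": [0, 0, 0], "xyz": [0, 0, 0], "grip": 255},
    {"rot": [0, 0, 0], "xyz": [0, 0, 0], "grip": 255},
    {"rot": [0, 0, 0], "xyz": [0, 0, 0], "grip": 255},
    {"rot": [0, 0, 0], "xyz": [0, 0, 0], "grip": 255}
  ],
  "squeeze": 8
}}

```text
clock: 6.73
tool_pos: [0.6016, -0.0894, 0.1357]
eef_rot: [0.033, 0.999, 0.0, -0.0]
contact_force: [-0.2, 0.1, 0.1]
opening: 0.138
finger_force: 8.0
```

```bash
python3 -c "
from h import *
to([.6013,-.0884,.135])"
```

```text
t 6.7333 tcp [ 0.6016 -0.0894  0.1357] d_tool [0.0004 0.0009 0.0007] rot_need [ 0.     -0.0001 -0.0004] F [-0.2438  0.1378  0.1201] 0.1383689487330643 7.999700146028772
```

Emit:
{"api": "carry_out", "payload": {
  "plan": [
    {"rot": [0, 0, 0], "xyz": [0, 0, 0.0005], "grip": 255},
    {"rot": [0, 0, 0], "xyz": [0, 0, 0.001], "grip": 255},
    {"rot": [0, 0, 0], "xyz": [0, 0, 0.0015], "grip": 255},
    {"rot": [0, 0, 0], "xyz": [0, 0, 0.0015], "grip": 255},
    {"rot": [0, 0, 0], "xyz": [0, 0, 0.0015], "grip": 255}
  ]
}}

```text
clock: 7.15
tool_pos: [0.6017, -0.0894, 0.1345]
eef_rot: [0.033, 0.999, -0.0, 0.0]
contact_force: [-1.0, -0.0, 5.0]
opening: 0.135
finger_force: 8.0
```

```bash
python3 -c "
from h import *
to([.5995,-.1128,.134])"
```

```text
t 7.15 tcp [ 0.6017 -0.0894  0.1345] d_tool [ 0.0007 -0.0235  0.0005] rot_need [-0.0001  0.0003 -0.0004] F [-1.0209 -0.0427  5.0455] 0.1350700603930098 7.999920238216873
```

Emit:
{"api": "carry_out", "payload": {
  "plan": [
    {"rot": [0, 0, 0], "xyz": [0, -0.002, 0], "grip": 255},
    {"rot": [0, 0, 0], "xyz": [0, -0.004, 0], "grip": 255},
    {"rot": [0, 0, 0], "xyz": [0, -0.006, 0], "grip": 255},
    {"rot": [0, 0, 0], "xyz": [0, -0.008, 0], "grip": 255},
    {"rot": [0, 0, 0], "xyz": [0, -0.01, 0], "grip": 255},
    {"rot": [0, 0, 0], "xyz": [0, -0.012, 0], "grip": 255},
    {"rot": [0, 0, 0], "xyz": [0, -0.014, 0], "grip": 255},
    {"rot": [0, 0, 0], "xyz": [0, -0.016, 0], "grip": 255}
  ]
}}

```text
clock: 7.82
tool_pos: [0.6007, -0.1054, 0.1342]
eef_rot: [0.033, 0.999, 0.0, 0.0]
contact_force: [0.5, 3.5, 4.7]
opening: 0.133
finger_force: 8.0
```

```bash
python3 -c "
from h import *
to([.5995,-.118,.134])"
```

```text
t 7.8167 tcp [ 0.6007 -0.1054  0.1342] d_tool [ 0.0004 -0.0126  0.0002] rot_need [ 0.0002  0.0004 -0.0004] F [0.5233 3.5489 4.6759] 0.1333882423564207 8.014088142736
```

Emit:
{"api": "carry_out", "payload": {
  "plan": [
    {"rot": [0, 0, 0], "xyz": [0, -0.001, 0], "grip": 255},
    {"rot": [0, 0, 0], "xyz": [0, -0.002, 0], "grip": 255},
    {"rot": [0, 0, 0], "xyz": [0, -0.003, 0], "grip": 255},
    {"rot": [0, 0, 0], "xyz": [0, -0.004, 0], "grip": 255},
    {"rot": [0, 0, 0], "xyz": [0, -0.005, 0], "grip": 255},
    {"rot": [0, 0, 0], "xyz": [0, -0.006, 0], "grip": 255}
  ]
}}

```text
clock: 8.32
tool_pos: [0.6001, -0.1113, 0.1341]
eef_rot: [0.033, 0.999, 0.0, -0.0]
contact_force: [0.5, 3.2, 4.7]
opening: 0.132
finger_force: 8.0
```

Emit:
{"api": "carry_out", "payload": {
  "plan": [
    {"rot": [0, 0, 0], "xyz": [0, -0.0005, 0], "grip": 255},
    {"rot": [0, 0, 0], "xyz": [0, -0.001, 0], "grip": 255},
    {"rot": [0, 0, 0], "xyz": [0, -0.0015, 0], "grip": 255},
    {"rot": [0, 0, 0], "xyz": [0, -0.002, 0], "grip": 255}
  ]
}}

```text
clock: 8.65
tool_pos: [0.5999, -0.1133, 0.1342]
eef_rot: [0.033, 0.999, 0.0, -0.0]
contact_force: [0.4, 4.5, 4.5]
opening: 0.137
finger_force: 8.0
```

Emit:
{"api": "carry_out", "payload": {
  "plan": [
    {"rot": [0, 0, 0], "xyz": [0, -0.0005, 0], "grip": 255},
    {"rot": [0, 0, 0], "xyz": [0, -0.001, 0], "grip": 255},
    {"rot": [0, 0, 0], "xyz": [0, -0.0015, 0], "grip": 255}
  ]
}}

```text
clock: 8.9
tool_pos: [0.5999, -0.1148, 0.1342]
eef_rot: [0.033, 0.999, 0.0, -0.0]
contact_force: [0.9, 3.5, 3.9]
opening: 0.135
finger_force: 8.0
```

Emit:
{"api": "carry_out", "payload": {
  "plan": [
    {"rot": [0, 0, 0], "xyz": [0, -0.0004, 0], "grip": 255},
    {"rot": [0, 0, 0], "xyz": [0, -0.0008, 0], "grip": 255},
    {"rot": [0, 0, 0], "xyz": [0, -0.0012, 0], "grip": 255}
  ]
}}

```text
clock: 9.15
tool_pos: [0.5998, -0.116, 0.1342]
eef_rot: [0.033, 0.999, 0.0, -0.0]
contact_force: [0.3, 3.1, 3.6]
opening: 0.138
finger_force: 8.0
```

Emit:
{"api": "carry_out", "payload": {
  "plan": [
    {"rot": [0, 0, 0], "xyz": [0, -0.0004, 0], "grip": 255},
    {"rot": [0, 0, 0], "xyz": [0, -0.0008, 0], "grip": 255},
    {"rot": [0, 0, 0], "xyz": [0, -0.0008, 0], "grip": 255}
  ]
}}

```text
clock: 9.4
tool_pos: [0.5998, -0.117, 0.1342]
eef_rot: [0.033, 0.999, -0.0, -0.0]
contact_force: [-0.0, 2.4, 4.1]
opening: 0.138
finger_force: 8.0
```

Emit:
{"api": "carry_out", "payload": {
  "plan": [
    {"rot": [0, 0, 0], "xyz": [0, -0.0004, 0], "grip": 255},
    {"rot": [0, 0, 0], "xyz": [0, -0.0008, 0], "grip": 255},
    {"rot": [0, 0, 0], "xyz": [0, -0.0008, 0], "grip": 255}
  ]
}}

```text
clock: 9.65
tool_pos: [0.5997, -0.1178, 0.1342]
eef_rot: [0.033, 0.999, -0.0, -0.0]
contact_force: [0.5, 3.1, 3.1]
opening: 0.137
finger_force: 8.0
```

Emit:
{"api": "carry_out", "payload": {
  "plan": [
    {"rot": [0, 0, 0], "xyz": [0, -0.0004, 0], "grip": 255},
    {"rot": [0, 0, 0], "xyz": [0, -0.0008, 0], "grip": 255},
    {"rot": [0, 0, 0], "xyz": [0, -0.0008, 0], "grip": 255}
  ]
}}

```text
clock: 9.9
tool_pos: [0.5996, -0.1186, 0.1341]
eef_rot: [0.033, 0.999, -0.0, -0.0]
contact_force: [0.4, 2.3, 2.6]
opening: 0.14
finger_force: 8.0
```

Emit:
{"api": "carry_out", "payload": {
  "plan": [
    {"rot": [0, 0, 0], "xyz": [0, -0.0004, 0], "grip": 255},
    {"rot": [0, 0, 0], "xyz": [0, -0.0008, 0], "grip": 255},
    {"rot": [0, 0, 0], "xyz": [0, -0.0008, 0], "grip": 255}
  ]
}}

```text
clock: 10.15
tool_pos: [0.5986, -0.1207, 0.1334]
eef_rot: [0.033, 0.999, -0.001, -0.001]
contact_force: [-0.8, -0.5, -0.8]
opening: 0.131
finger_force: 8.0
```

Both forces fell to zero and the tool dropped, so the tooth is over the notch. I stop dragging and lower it gently.

Emit:
{"api": "carry_out", "payload": {
  "plan": [
    {"rot": [0, 0, 0], "xyz": [0, 0, 0.0005], "grip": 255},
    {"rot": [0, 0, 0], "xyz": [0, 0, 0.001], "grip": 255},
    {"rot": [0, 0, 0], "xyz": [0, 0, 0.0015], "grip": 255},
    {"rot": [0, 0, 0], "xyz": [0, 0, 0.002], "grip": 255},
    {"rot": [0, 0, 0], "xyz": [0, 0, 0.0025], "grip": 255},
    {"rot": [0, 0, 0], "xyz": [0, 0, 0.0025], "grip": 255}
  ]
}}

```text
clock: 10.65
tool_pos: [0.5995, -0.1194, 0.1316]
eef_rot: [0.033, 0.999, -0.0, -0.0]
contact_force: [-0.3, 0.1, -0.7]
opening: 0.133
finger_force: 8.0
```

```bash
python3 -c "
from h import *
to([.5995,-.1195,.130])"
```

```text
t 10.65 tcp [ 0.5995 -0.1194  0.1316] d_tool [ 0.     -0.0001  0.0016] rot_need [-0.0002 -0.0003 -0.0004] F [-0.3461  0.0714 -0.7282] 0.13335098638060286 7.999828353349585
```

Emit:
{"api": "carry_out", "payload": {
  "plan": [
    {"rot": [0, 0, 0], "xyz": [0, 0, 0.0005], "grip": 255},
    {"rot": [0, 0, 0], "xyz": [0, 0, 0.001], "grip": 255},
    {"rot": [0, 0, 0], "xyz": [0, 0, 0.0015], "grip": 255},
    {"rot": [0, 0, 0], "xyz": [0, 0, 0.0015], "grip": 255},
    {"rot": [0, 0, 0], "xyz": [0, 0, 0.0015], "grip": 255}
  ]
}}

```text
clock: 11.07
tool_pos: [0.5997, -0.1193, 0.1302]
eef_rot: [0.033, 0.999, -0.0, 0.0]
contact_force: [-1.1, -0.9, -1.3]
opening: 0.133
finger_force: 8.0
```

Emit:
{"api": "carry_out", "payload": {
  "plan": [
    {"rot": [0, 0, 0], "xyz": [0, 0, 0], "grip": 190},
    {"rot": [0, 0, 0], "xyz": [0, 0, 0], "grip": 160},
    {"rot": [0, 0, 0], "xyz": [0, 0, 0], "grip": 120},
    {"rot": [0, 0, 0], "xyz": [0, 0, 0], "grip": 100},
    {"rot": [0, 0, 0], "xyz": [0, 0, 0], "grip": 100},
    {"rot": [0, 0, 0], "xyz": [0, 0, 0], "grip": 100}
  ]
}}

```text
clock: 11.57
tool_pos: [0.5997, -0.1191, 0.1302]
eef_rot: [0.033, 0.999, 0.0, 0.0]
contact_force: [1.4, 0.6, -0.7]
opening: 0.562
finger_force: 0.0
```

Emit:
{"api": "carry_out", "payload": {
  "plan": [
    {"rot": [0, 0, 0], "xyz": [0, 0, -0.02], "grip": 100},
    {"rot": [0, 0, 0], "xyz": [0, 0, -0.05], "grip": 100},
    {"rot": [0, 0, 0], "xyz": [0, 0, -0.09], "grip": 100},
    {"rot": [0, 0, 0], "xyz": [0.04, 0, -0.12], "grip": 100},
    {"rot": [0, 0, 0], "xyz": [0.08, 0, -0.12], "grip": 100},
    {"rot": [0, 0, 0], "xyz": [0.12, 0, -0.12], "grip": 100},
    {"rot": [0, 0, 0], "xyz": [0.14, 0, -0.12], "grip": 100},
    {"rot": [0, 0, 0], "xyz": [0.14, 0, -0.12], "grip": 100}
  ]
}}

```text
clock: 12.23
tool_pos: [0.4536, -0.1103, 0.2504]
eef_rot: [0.033, 0.999, -0.001, -0.003]
contact_force: [-0.7, 0.3, -0.1]
opening: 0.606
finger_force: 0.0
```

```bash
python3 -c "
from h import *
to([.6,-.119,.13])
snap('scene','s7.png',(200,175,340,280),5.7)"
```

```text
t 12.2333 tcp [ 0.4536 -0.1103  0.2504] d_tool [-0.1474  0.0012  0.1195] rot_need [-0.0019 -0.0063 -0.0007] F [-0.684   0.2537 -0.1475] 0.605701284380381 0.0
```

View pics/s7.png

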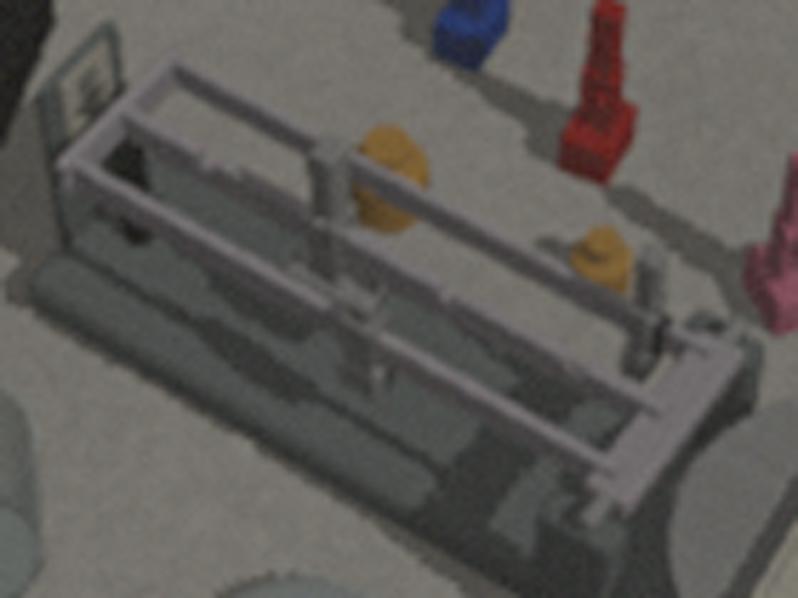

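The poise lug, with its top at about (330,146), is over the third notch. The rider tab at (652,250) touches the stop ring at (662,332), and the rear poise at (365,300) hasn't moved. I'll check that the poise is seated at the right height before handing in.

```bash
python3 -c "
from h import *
g=lambda P:(proj('scene',P)-[200,175]+.41)*5.7
print('start',g([.6013,-.0884,.169]),'seated/riding',g([.5995,-.1192,.163]),g([.5995,-.1192,.169]))"
```

```text
start [[390.5215469  171.06444648]] seated/riding [[325.45772481 146.11858629]] [[325.09638213 136.25481961]]
```

The lug top shows at row 146. That matches the seated prediction of 146, while riding it would be at 136.

```bash
python3 -c "
from h import *
print(r.finish_job())"
```

```text
the job is handed in; nothing more can be done
None
```

The big poise hangs released in the next notch, the rider is home against its zero stop, and nothing else looked disturbed; I handed the job in at about 12 s, and the hand-in gave no verdict.

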